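# Latch the gate of the weighing stand

## Robot

A 6-joint arm with a two-finger parallel gripper is mounted at the origin on the work surface. World frame = base frame: x ahead of the robot, y to its left, z up, the work surface at z = 0. Lengths are in m, angles in rad, forces in N, time in s.
With the tool pointing down it reaches from about 0.35 to 0.775 m from the base axis. Payload 5.5 kg.
Tool frame: the origin (TCP) lies at the very end of the fingers, on their centre line; the grasp point (between the pads) lies 19 mm behind it; z points along the fingers, y is the direction in which the jaws open and shut (so a half turn about z gives the same grasp; the last joint's range is limited). The gripper opens to 85 mm and grips with 20 to 120 N. Pads are 22 mm wide; open, the fingers measure 114 mm over their backs; the gripper's body (76 mm by 85 mm) begins 54 mm behind the grasp point. The pads swing forward as they close: fully open they stand 13 mm farther back than shut.
Start: joints at [1.141, 0.313, 0.046, 1.304, 0, 1.431], TCP at [0.164, 0.551, 0.231] pointing down, gripper open.
Joint ranges: [-2.76, 2.76], [-0.86, 1.69], [-1.03, 1.26], [-2.2, 2.34], [-1.47, 1.5], [-3.14, 3.14]. Speed limits (rad/s): [2.57, 2.57, 3.14, 3.14, 3.14, 3.14].

## Interface

Orientations are given as a unit quaternion [w, x, y, z].
In Python, from workcell import get_state, imaging, env, spotter gives the robot as it stands.
- The arm moves only by the tool play_rows, never from a script. Its argument "moves" is a list of rows, each an object with "claw": the finger opening in cm, from 0 to 8.54; "delta_pos": the shift along the tool's x, y, z in cm, a list of three; "twist": the turn about the tool's z in degrees. A call has 1 to 12 rows; each row is the pose to reach, as a shift and turn from the pose commanded when the call began, along the tool's axes at that moment; what a row does not reach only later rows make up. A row lasts 1/8 s, in which the tool goes at most 62.5 mm and 10.7 degrees, less where a joint would pass 70% of its speed; a pose out of reach is approached as far as the arm can. A call with a gripper value outside its range is refused whole. The fingers move at their own pace and stop on an object; "force" is the grip in N (left out, the last holds). Time passes only in rows, so rows that repeat a pose let the fingers close. It gives the time, the measured TCP pose, the force and the opening at its end, in the units of the state.
- get_state(): the state, without advancing time (a new reading comes with each control period).
- imaging.read_camera(name): name is "scene" or "top" or "wrist"; returns the picture (420x560x3 uint8, red, green, blue); there is no depth.
- imaging.camera_info(name): a dict with "fx", "fy", "cx", "cy" (pixels), "k1" (the pictures are not rectified: a ray, as slopes to the right and down, at radius r is drawn at 1 + k1 r^2 times it, then the intrinsics apply), "world_to_cam" (4x4, takes a point from world to camera coordinates). Camera axes: x right, y down, z forward; pixel columns grow to the right and rows downward; lengths in m; the calibration is good to about 2 mm. A picture is of the moment at which its call begins: read the wrist's pose just before it. camera_info takes no time and is no camera call; for the wrist camera it gives the pose at the moment of the call.
- env.hand_in(): hands the job in, once; it reports no verdict.
Trained networks look in the newest picture that a camera, given by its name, has taken for a name from the list of things; names that differ only in an ending like _2 or _b are one class to them, and where a whole thing is asked for, a point or a joint stands for the part that bears it (a point fixed in the world has none). Each returns a list of dicts, best first, with "conf" (0 to 1); they miss things now and then, are a little off and sometimes report something else, mostly with a low value. They report only what shows in the picture. A call takes as long as a camera call.
- spotter.spot_in(camera, query): "extent" ([left, top, right, bottom] in pixels, round what is visible of it).
The state is a dict: "clock": time; "joint_pos": joint angles; "qvel": joint speeds; "tau": joint torques, N m; "tcp_pos": TCP position; "orientation": TCP orientation; "wrist_force": force on the tool from outside, world axes, zero at the start; "ft_torque": the same for the moment, N m; "finger_gap": finger opening in m.
Only numpy, scipy, OpenCV 4.12 (cv2) and the standard library are available. Lean on these libraries where they do the work, as an engineer would, in place of code of your own. Each camera call takes 0.05 s, during which the arm holds its last target. There are 200 camera calls.

## Task

Close the small-animal weighing stand: push the free end of its leaning front gate away from you until the gate is fully home against the latch tab. Then take the spring clip from the rim of the supplies tub and clip it over the two tabs, pushed well down with the tabs' slope and about midway along them, so that it pins gate and latch together. Let go, and leave the steel dish, the bottle and the jar where they stand.

Things in the scene. Friction and masses are not known exactly. Their poses are not given: they have to be found in the camera images.
- latch: Fixed steel latch tab at the stand's right front corner: plate 36 mm wide, 4 mm thick, top edge 140 mm above the table, leaning 0.5 rad (29 deg) with its top towards the robot. Origin: middle of the top edge, mid-thickness of latch tab and closed gate's tab together (9 mm thick). Axes: z up the slope, y along the edge to the hinge post, x through the plates, away from the robot and up.
- stand: White weighing platform fixed to the table, 210 x 300 mm, with low guards at the far side and the sides (under 95 mm high). Its front is the gate. Origin on the table below the latch's origin; x away from the robot, y towards the hinge post, z up. When the gate is closed its tab lies on the robot side of the latch tab; both tabs stand free for at least 30 mm below their top edge.
- gate (a joint): Gate angle about its upright hinge post, rad: 0 = closed, at the stop; up to 0.75 as the free end swings to the robot. It stays where it is left (0.25 N m of friction). Cream panel 4 mm thick, 270 mm long, leaning 0.5 rad like the latch; main top edge 114 mm above the table, foot 30 mm. At its free end a tab 36 mm wide rises to 140 mm.
- gate_tab (a point): Middle of the top edge of the gate's tab at the free end, 140 mm above the table, on the latch's origin when closed. Axes turn with the gate: y along it to the hinge end, z up, x away from the robot; the gate's top leans to minus x. The outer (robot) face is 4.5 mm from this point across the panel, which runs from 18 mm beyond this point to 252 mm towards the hinge.
- gate_hinge (a point): On the gate's upright hinge axis (14 mm steel post, 135 mm tall), 100 mm above the table. In gate_tab's axes it lies 70 mm along x and 262 mm along y from gate_tab.
- clip_center (a point): Grey spring clip, 88 mm tall, 22 mm wide along y, parked levers up on the tub's near rim. Origin: its pivot, a 16 mm coil that rests on the rim. z up the levers, x the squeezing direction, y along the edge; the same turned half round about z. Levers reach 45 mm above the pivot, jaws 43 mm below. Parked, the levers splay: 46 mm wide over the top; squeezed fully they are parallel, 24 mm wide.
- clip_a (a joint): Turn of each half of the clip about the pivot, rad: 0 = jaws shut, 0.06 on the tub's rim, about 0.11 on both tabs, 0.32 = levers fully squeezed (8 N at their upper part; 20 N is safe), jaw tips then 24 mm apart. Let go, it closes by its spring, 5 N at the tips. Fully pushed onto an edge, the pivot stands 8 mm above the edge. The clip weighs about 64 g.
- tub: Fixed open white plastic supplies tub, 130 x 200 mm (x, y) and 80 mm tall, 5 mm walls, right of the stand; origin: centre of its underside. The clip sits on the wall at its minus x side.
- dish_center (a point): Steel bowl 100 mm across, 40 mm high, standing on the weighing platform behind the gate (leave alone). Point half-way up.
- bottle_center (a point): White bottle 56 mm across, 150 mm high, on the table left of the gate, nearer the robot than the jar (leave alone). Point half-way up.
- jar_center (a point): Low amber jar 60 mm across, 75 mm high, left of the stand (leave alone). Point half-way up.

How it is judged:
On the way:
1. the gate is swung fully home (within 0.03 rad of closed) (value of joint gate below 0.03 rad and distance between clip_center and latch above 0.05 m), for 0.2 s.
At the end, for the whole second after the job is handed in: gate within 0.03 rad of closed; clip released, at rest, its jaws held open by both tabs (0.085 to 0.16) and pressing the latch tab; pivot under 20 mm above the tabs' top edge, within 13 mm of mid-edge, 8 mm across; axes within 0.25 rad of the tabs' (value of joint gate below 0.03 rad and z of clip_center in the frame of latch between 0 and 0.02 m and y of clip_center in the frame of latch between -0.013 and 0.013 m and x of clip_center in the frame of latch between -0.008 and 0.008 m and angle between the y axis of clip_center and the y axis of latch, either way round below 0.25 rad and angle between the z axis of clip_center and the z axis of latch, either way round below 0.25 rad and value of joint clip_a between 0.085 and 0.16 rad and contact force between clip and latch above 1 N and linear speed of clip below 0.02 m/s); the robot touches nothing.
It fails at once if the dish, bottle or jar is moved more than 30 mm (distance of any of dish_center, bottle_center, jar_center from where it was at the start of the episode above 0.03 m).
It also fails if it takes over 51 s, if anything falls off the work surface, if the arm or the gripper's body presses on something with over 40 N, if the wrist force passes 120 N, or if a joint passes its speed limit or range.

## Working session

There is one attempt and no reset: what is moved stays moved. The work goes in short steps, Python scripts to look and compute and a tool call to move; the robot and the scene stay as the last step left them, time stands still between calls to the robot, and variables do not carry over. Pictures are saved under pics/ and viewed, about 8 in all and at most 12, crops included, and the job is handed in when it is done.

Besides the shell and the picture viewer there is one more tool, called after "Emit:" as a command line: name --argument value ..., lists and objects as JSON in quotes. play_rows: Moves the arm, as the interface text tells. Its arguments: {"type":"object","properties":{"moves":{"type":"array"},"force":{"type":"number"}},"required":["moves"]}

```bash
ls; mkdir -p pics
cat > h.py <<'E'
import numpy as np, cv2
from workcell import get_state, imaging, env, spotter
def snap(c,n):
    im=imaging.read_camera(c); cv2.imwrite(f'pics/{n}.png',im[:,:,::-1]); return im
def proj(c,P,info=None):
    i=info or imaging.camera_info(c); W=np.array(i['world_to_cam']); P=np.atleast_2d(P)
    q=P@W[:3,:3].T+W[:3,3]; s=q[:,:2]/q[:,2:]; s=s*(1+i['k1']*(s**2).sum(1,keepdims=True))
    return s*[i['fx'],i['fy']]+[i['cx'],i['cy']]
def ray(c,uv,info=None):
    i=info or imaging.camera_info(c); W=np.array(i['world_to_cam'])
    d=(np.array(uv,float)-[i['cx'],i['cy']])/[i['fx'],i['fy']]; s=d.copy()
    for _ in range(20): s=d/(1+i['k1']*(s@s))
    R=W[:3,:3]; return -R.T@W[:3,3], R.T@np.r_[s,1]
def atz(c,uv,z,info=None):
    o,d=ray(c,uv,info); return o+d*(z-o[2])/d[2]
E
python3 - <<'E'
from h import *
a=snap('scene','s0'); b=snap('top','t0')
for c in ['scene','top']:
    i=imaging.camera_info(c); W=np.array(i['world_to_cam']); print(c,i['fx'],i['k1'],-W[:3,:3].T@W[:3,3],W[2,:3])
    for n in ['latch','gate','gate_tab','clip_center','tub','stand','dish_center','bottle_center','jar_center']:
        r=spotter.spot_in(c,n); print(n,[(np.round(x['extent']).tolist(),round(x['conf'],2)) for x in r[:2]])
print(get_state())
E
```

```text
pics
scene 451.3698662982178 -0.14504396194053829 [ 1.31320063 -0.67446944  0.77798889] [-0.59826286  0.60036763 -0.5306979 ]
latch [([263.0, 224.0, 287.0, 271.0], 0.96)]
gate [([253.0, 200.0, 363.0, 244.0], 0.97)]
gate_tab [([256.0, 203.0, 364.0, 246.0], 0.84)]
clip_center [([122.0, 252.0, 147.0, 289.0], 0.95)]
tub [([110.0, 252.0, 205.0, 346.0], 0.64)]
stand [([259.0, 197.0, 419.0, 336.0], 0.95)]
dish_center [([315.0, 247.0, 353.0, 275.0], 0.61), ([125.0, 253.0, 149.0, 288.0], 0.42)]
bottle_center [([283.0, 156.0, 303.0, 202.0], 0.65)]
jar_center [([343.0, 170.0, 363.0, 199.0], 0.68)]
top 420.7912142018164 -0.00276646641962596 [0.42513036 0.07625235 1.0642877 ] [ 0.13835548 -0.00164697 -0.99038126]
latch [([322.0, 176.0, 338.0, 198.0], 0.47)]
gate [([209.0, 150.0, 307.0, 246.0], 0.92)]
gate_tab [([211.0, 149.0, 315.0, 246.0], 0.8)]
clip_center [([450.0, 247.0, 475.0, 267.0], 0.59)]
tub [([393.0, 196.0, 495.0, 274.0], 0.78)]
stand [([211.0, 68.0, 359.0, 244.0], 0.6), ([174.0, 273.0, 206.0, 299.0], 0.5)]
dish_center [([273.0, 123.0, 312.0, 161.0], 0.63)]
bottle_center [([177.0, 273.0, 206.0, 300.0], 0.58)]
jar_center [([113.0, 219.0, 147.0, 246.0], 0.76), ([175.0, 272.0, 205.0, 300.0], 0.21)]
{'clock': 1.0, 'joint_pos': array([1.14139618e+00, 3.13130236e-01, 4.60823974e-02, 1.30353897e+00,
       1.74636113e-05, 1.43121968e+00]), 'qvel': array([-0.0001511 ,  0.00020002,  0.00026561, -0.00082296,  0.00103129,
       -0.0005734 ]), 'tau': array([-1.30087596e-03, -4.80480409e+01,  2.98815733e+01,  4.76373516e-04,
       -2.05200599e-04, -2.03617262e-06]), 'tcp_pos': array([0.16434161, 0.55107655, 0.2313557 ]), 'orientation': array([2.10210397e-05, 1.44405103e-01, 9.89518648e-01, 1.02997394e-04]), 'wrist_force': array([ 0.35005794, -0.09291997,  0.04618364]), 'ft_torque': array([-0.01716823, -0.02437202, -0.0257792 ]), 'finger_gap': 0.08528492292994065}
```

Run:
```python
import cv2,numpy as np
t=cv2.imread('pics/t0.png');s=cv2.imread('pics/s0.png')
a=cv2.resize(t[60:310,110:510],(800,500),interpolation=cv2.INTER_CUBIC);cv2.imwrite('pics/t0c.png',a)
a=cv2.resize(s[150:350,100:380],(800,571),interpolation=cv2.INTER_CUBIC);cv2.imwrite('pics/s0c.png',a)
```

```text
(no output)
```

View pics/t0c.png

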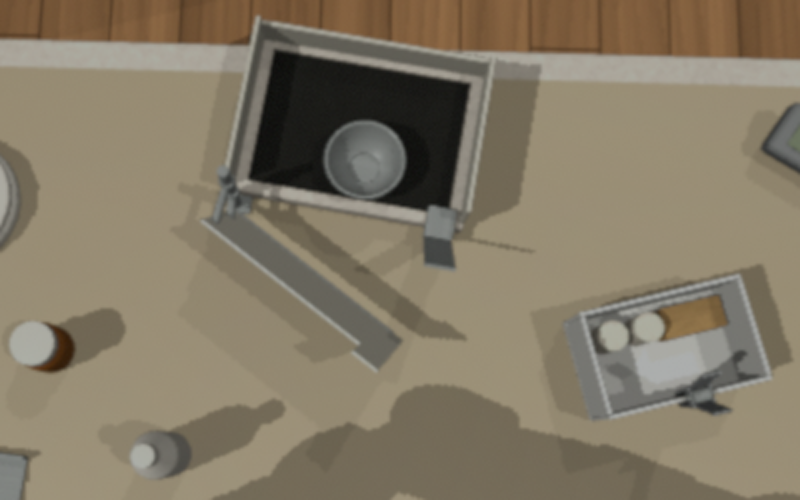

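View pics/s0c.png

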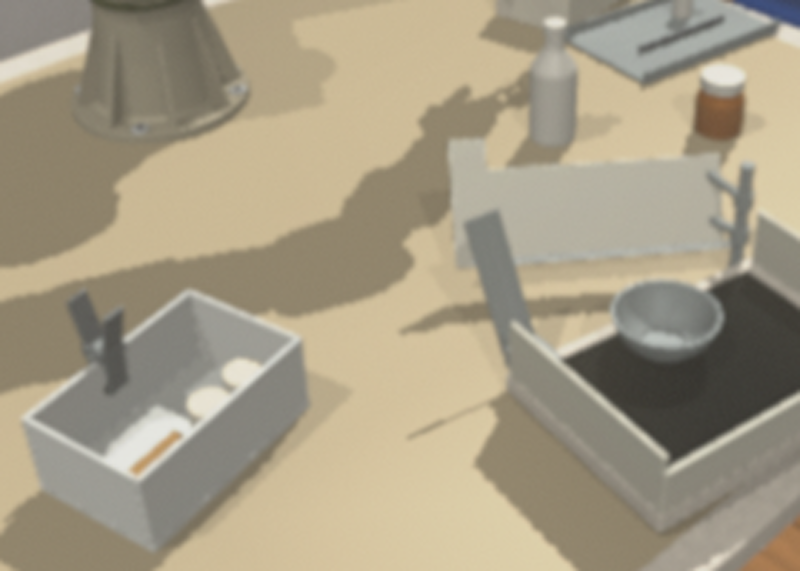

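The top crop shows the open gate's tab at about (380,350), hinge post (225,180), latch tip (440,267) and the clip on the tub's near wall (703,397). The scene crop shows the latch top at (483,215), the gate tab top at (467,143) and the clip at (98,345). Next I fit the stand and tub poses to these.

```bash
cat > fit.py <<'E'
from h import *
from scipy.optimize import least_squares
T=lambda u,v:(110+u/2,60+v/2); S=lambda u,v:(100+u/2.857,150+v/2.857)
def Rz(a): c,s=np.cos(a),np.sin(a); return np.array([[c,-s],[s,c]])
def pt(p,xyz): # stand frame -> world
    return np.r_[p[:2]+Rz(p[2])@np.array(xyz[:2]),xyz[2]]
def gp(p,xyz): # gate_tab-axes coords (z abs) -> stand at angle th: free end swings to robot
    h=np.array([.07,.262]); v=h+Rz(-p[3])@(np.array(xyz[:2])-h); return pt(p,[*v,xyz[2]])
obs=[('t',pt,(0,-.018,.14),T(455,268)),('t',pt,(0,.018,.14),T(425,265)),('s',pt,(0,-.018,.14),S(467,217)),('s',pt,(0,.018,.14),S(497,210)),
('t',pt,(.07,.262,.135),T(226,172)),('s',pt,(.07,.262,.135),S(747,166)),
('t',gp,(0,-.018,.14),T(378,371)),('s',gp,(0,-.018,.14),S(450,141)),('s',gp,(0,.018,.14),S(484,139))]
I={'t':imaging.camera_info('top'),'s':imaging.camera_info('scene')}
def res(p): return np.concatenate([(proj(0,f(p,x),I[c])[0]-uv) for c,f,x,uv in obs])
if __name__=='__main__':
    p0=np.r_[atz(0,T(440,267),.14,I['t'])[:2],-.1,.6]
    r=least_squares(res,p0,loss='soft_l1'); print('stand',r.x.round(4)); print(r.fun.reshape(-1,2).round(1))
    np.save('p.npy',r.x); print('gate_tab',gp(r.x,(0,0,.14)).round(4),'hinge',pt(r.x,(.07,.262,.1)).round(4))
    # tub rim corners
    for q in [(592,418),(770,378),(740,276),(568,320)]: print('tub t',atz(0,T(*q),.08,I['t']).round(4))
    for q in [(25,420),(152,482),(300,338),(190,291)]: print('tub s',atz(0,S(*q),.08,I['s']).round(4))
    # clip pivot by triangulation
    o1,d1=ray(0,T(703,397),I['t']); o2,d2=ray(0,S(98,345),I['s'])
    A=np.c_[d1,-d2]; k=np.linalg.lstsq(A,o2-o1,rcond=None)[0]; print('clip',o1+d1*k[0],o2+d2*k[1])
    print(atz(0,T(703,397),.088,I['t']),atz(0,S(98,345),.088,I['s']))
E
python3 fit.py
```

```text
stand [ 0.6232 -0.0333 -0.1444  0.5016]
[[ 0.7  0.6]
 [-0.2 -0.5]
 [-1.4  1.8]
 [-0.1 -0.4]
 [-1.5 -0.8]
 [ 0.2 -1.1]
 [ 0.1 -0.6]
 [-0.7 -0.7]
 [ 0.3 -0.8]]
gate_tab [0.5165 0.0488 0.14  ] hinge [0.7302 0.2159 0.1   ]
tub t [ 0.4606 -0.2184  0.08  ]
tub t [ 0.5124 -0.4286  0.08  ]
tub t [ 0.6336 -0.3984  0.08  ]
tub t [ 0.5754 -0.1919  0.08  ]
tub s [ 0.5193 -0.4314  0.08  ]
tub s [ 0.6469 -0.3918  0.08  ]
tub s [ 0.5875 -0.2096  0.08  ]
tub s [ 0.4666 -0.2419  0.08  ]
clip [ 0.48763716 -0.34506529  0.08896935] [ 0.48753683 -0.34520451  0.08902306]
[ 0.48769929 -0.34548403  0.088     ] [ 0.48631079 -0.34471558  0.088     ]
```

Emit:
play_rows --moves '[{"claw":0,"delta_pos":[-6,-5,0],"twist":10},{"claw":0,"delta_pos":[-10,-8.5,0],"twist":20},{"claw":0,"delta_pos":[-14,-12,0],"twist":30},{"claw":0,"delta_pos":[-19,-16,0],"twist":41},{"claw":0,"delta_pos":[-24,-20,0],"twist":51},{"claw":0,"delta_pos":[-29,-24,0],"twist":61},{"claw":0,"delta_pos":[-34,-28,0],"twist":71},{"claw":0,"delta_pos":[-39,-32.5,0],"twist":81.6},{"claw":0,"delta_pos":[-43.9,-36.5,0],"twist":81.6},{"claw":0,"delta_pos":[-43.9,-36.5,0],"twist":81.6},{"claw":0,"delta_pos":[-43.9,-36.5,0],"twist":81.6}]'

```text
clock: 2.38
tcp_pos: [0.4807, 0.0753, 0.2311]
orientation: [-0.0, 0.756, 0.654, -0.0]
wrist_force: [-0.3, -0.2, -0.1]
finger_gap: 0.0003
```

Emit:
play_rows --moves '[{"claw":0,"delta_pos":[0,0,5.5],"twist":0},{"claw":0,"delta_pos":[0,0,11.3],"twist":0},{"claw":0,"delta_pos":[0,0,11.3],"twist":0},{"claw":0,"delta_pos":[-1.2,2,11.3],"twist":0},{"claw":0,"delta_pos":[-2.5,4,11.3],"twist":0},{"claw":0,"delta_pos":[-3.8,6,11.3],"twist":0},{"claw":0,"delta_pos":[-5,8,11.3],"twist":0},{"claw":0,"delta_pos":[-6.2,10,11.3],"twist":0},{"claw":0,"delta_pos":[-7.5,12,11.3],"twist":0},{"claw":0,"delta_pos":[-8.4,13,11.3],"twist":0},{"claw":0,"delta_pos":[-8.7,13.4,11.3],"twist":0},{"claw":0,"delta_pos":[-8.7,13.6,11.3],"twist":0}]'

```text
clock: 3.88
tcp_pos: [0.6026, -0.0294, 0.119]
orientation: [-0.0, 0.756, 0.655, -0.0]
wrist_force: [-3.6, -0.3, 3.3]
finger_gap: 0.0001
```

Emit:
play_rows --moves '[{"claw":0,"delta_pos":[0,0.2,0],"twist":0},{"claw":0,"delta_pos":[0,0.4,0],"twist":0}]'

```text
clock: 4.12
tcp_pos: [0.603, -0.0294, 0.1186]
orientation: [-0.002, 0.756, 0.655, -0.002]
wrist_force: [-15.1, 0.2, 11.7]
finger_gap: -0.0001
```

Emit:
play_rows --moves '[{"claw":0,"delta_pos":[0,-2,0],"twist":0},{"claw":0,"delta_pos":[0,-4,-4],"twist":0},{"claw":8.5,"delta_pos":[0,-6,-10],"twist":0},{"claw":8.5,"delta_pos":[0,-6,-14],"twist":0},{"claw":8.5,"delta_pos":[0,-6,-14],"twist":0},{"claw":8.5,"delta_pos":[0,-6,-14],"twist":0}]'

```text
clock: 4.88
tcp_pos: [0.5473, -0.0214, 0.2579]
orientation: [-0.0, 0.756, 0.655, 0.0]
wrist_force: [0.0, -0.3, -0.0]
finger_gap: 0.0724
```

Run:
```python
from h import *
st=get_state(); print(st['clock'],st['tcp_pos'])
i=imaging.camera_info('wrist'); W=np.array(i['world_to_cam']); print(i['fx'],i['k1'],(-W[:3,:3].T@W[:3,3]),W[:3,:3].round(2).tolist())
w=snap('wrist','w1'); s=snap('scene','s1'); t=snap('top','t1')
for c in ['wrist','scene','top']:
  for n in ['latch','gate','clip_center']:
    print(c,n,[(np.round(x['extent'],1).tolist(),round(x['conf'],2)) for x in spotter.spot_in(c,n)[:1]])
p=np.load('p.npy')
a=cv2.resize(s[170:310,110:290][:,:,::-1],None,fx=2.2,fy=2.2,interpolation=cv2.INTER_CUBIC)
b=w[:,:,::-1]
cv2.imwrite('pics/m1.png',np.hstack([a,cv2.resize(b,(410,308),interpolation=cv2.INTER_AREA)]) if a.shape[0]==308 else a)
```

```text
4.875 [ 0.54726009 -0.0213673   0.2579185 ]
290.0953535509292 -0.029646481776907017 [0.55666047 0.05539858 0.39997821] [[0.99, -0.14, 0.0], [-0.14, -0.94, 0.3], [-0.04, -0.3, -0.95]]
wrist latch [([352.0, 168.1, 385.4, 220.0], 0.88)]
wrist gate [([348.6, 2.1, 400.3, 217.7], 0.81)]
wrist clip_center []
scene latch [([261.4, 225.5, 283.0, 268.7], 0.71)]
scene gate [([277.9, 209.9, 364.6, 266.6], 0.74)]
scene clip_center [([125.4, 252.4, 146.7, 287.2], 0.9)]
top latch [([272.0, 121.9, 313.3, 160.1], 0.58)]
top gate [([217.7, 150.7, 317.7, 192.8], 0.93)]
top clip_center [([218.6, 149.6, 322.9, 191.2], 0.74)]
```

View pics/m1.png

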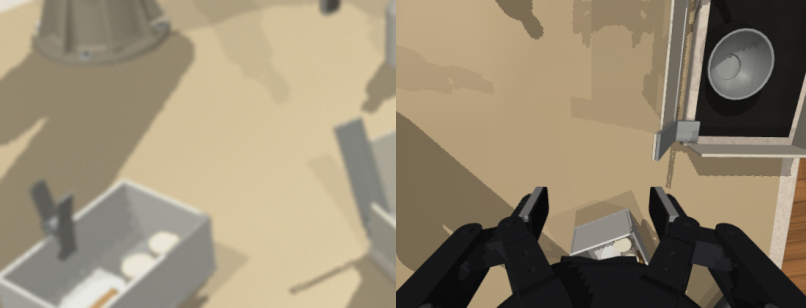

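Run:
```python
import cv2
a=cv2.imread('pics/w1.png')[140:240,320:440]; cv2.imwrite('pics/w1c.png',cv2.resize(a,None,fx=6,fy=6,interpolation=cv2.INTER_CUBIC))
```

```text
(no output)
```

View pics/w1c.png

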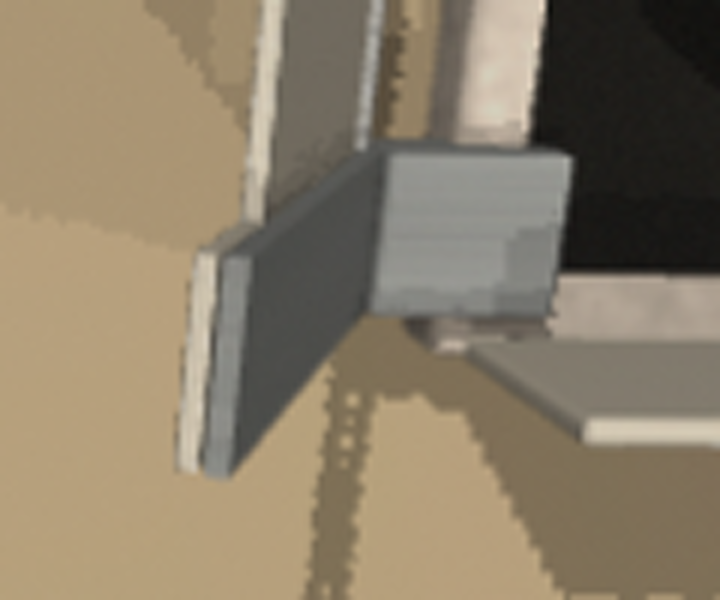

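Emit:
play_rows --moves '[{"claw":8.5,"delta_pos":[-6,-1,2],"twist":-6},{"claw":8.5,"delta_pos":[-12,-2,2],"twist":-12},{"claw":8.5,"delta_pos":[-18,-2,2],"twist":-18},{"claw":8.5,"delta_pos":[-24,-2,2],"twist":-23.8},{"claw":8.5,"delta_pos":[-30,-2,2],"twist":-23.8},{"claw":8.5,"delta_pos":[-31,-2,2],"twist":-23.8},{"claw":8.5,"delta_pos":[-31,-2,2],"twist":-23.8},{"claw":8.5,"delta_pos":[-31,-2,2],"twist":-23.8}]'

```text
clock: 6.48
tcp_pos: [0.4837, -0.3243, 0.2384]
orientation: [-0.0, 0.604, 0.797, 0.0]
wrist_force: [-0.2, -0.3, 0.5]
finger_gap: 0.0851
```

The zoom shows the cream gate tab lying on the grey latch tab, with the gate closed. The top-edge mid-line runs from (222,252) to (207,473) in the crop. Next: refine the latch and look at the clip from above.

Run:
```python
from h import *
from scipy.spatial.transform import Rotation as Ro
st=get_state(); i=imaging.camera_info('wrist'); W=np.array(i['world_to_cam'])
def M(p,q): m=np.eye(4); m[:3,:3]=Ro.from_quat(np.r_[q[1:],q[0]]).as_matrix(); m[:3,3]=p; return m
C=W@M(st['tcp_pos'],st['orientation'])   # tool->cam
np.save('C.npy',C)
R1=M([0.54726,-0.021367,0.257919],np.array([0,.756,.655,0])/np.hypot(.756,.655))
i1=dict(i); i1['world_to_cam']=C@np.linalg.inv(R1)
a=atz(0,(357,182),.14,i1); b=atz(0,(354.5,218.8),.14,i1); d=a-b
print('tab mid',(a+b)/2,'len',np.linalg.norm(d),'yaw',np.arctan2(-d[0],d[1]))
w=snap('wrist','w2'); r=spotter.spot_in('wrist','clip_center'); print(r[:2], st['tcp_pos'])
P=[[.4875,-.345,.088],[.4875,-.345,.133]]; print(proj(0,P,i))
cv2.imwrite('pics/w2c.png',cv2.resize(w[200:420,180:400][:,:,::-1],None,fx=2.7,fy=2.7,interpolation=cv2.INTER_CUBIC))
```

```text
tab mid [ 0.61952547 -0.03158909  0.14      ] len 0.036010549163842345 yaw -0.1255343030501104
[{'extent': [253.7, 188.7, 301.8, 235.1], 'conf': 0.8}] [ 0.48367756 -0.32425587  0.23835567]
[[275.88556246 211.21690754]
 [275.8381134  226.95397182]]
```

View pics/w2c.png

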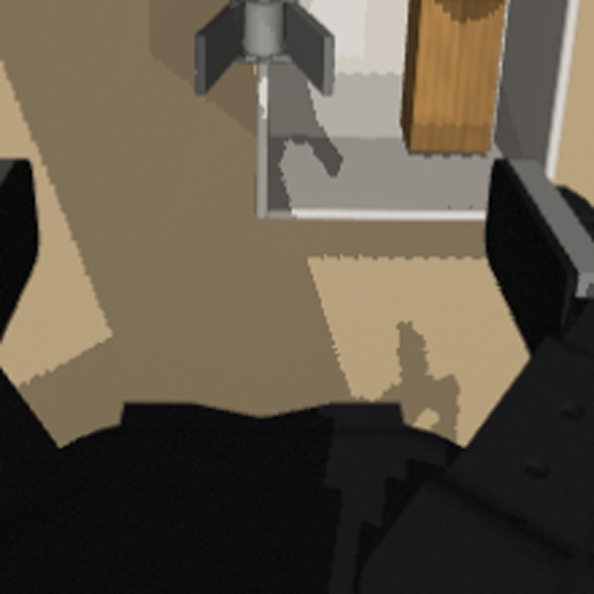

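The view shows the clip's levers symmetric about crop column 265 and parallel to the wall line, so the yaw is aligned. The lever ends lie at row 94.

Run:
```python
from h import *
from scipy.spatial.transform import Rotation as Ro
st=get_state(); i=imaging.camera_info('wrist'); q=st['orientation']
R=Ro.from_quat(np.r_[q[1:],q[0]]).as_matrix(); print(R.round(3))
f=lambda u,v,z: (R.T@(atz(0,(180+u/2.7,200+v/2.7),z,i)-st['tcp_pos'])*100).round(2)
print('lever end L,R',f(205,93,.131),f(325,95,.131)); print('coil end',f(264,60,.088),'coil upper end',f(264,3,.088)); print(f(262,62,.08),f(260,215,.08))
b=[253.7,188.7,301.8,235.1]
print(((np.array(b)-[180,200]*2)*2.7).round())
g=proj(0,[st['tcp_pos']+R@np.array([(-.0203+s),0,st['tcp_pos'][2]-z]) for s in(-.011,.011) for z in (.088,.131)],i); print(((g-[180,200])*2.7).round())
```

```text
[[-0.271  0.963  0.   ]
 [ 0.963  0.271  0.   ]
 [ 0.     0.    -1.   ]]
lever end L,R [-2.95 -2.05 10.75] [-3.03  2.1  10.75]
coil end [-3.370e+00  1.000e-02  1.505e+01] coil upper end [-1.000e+00  1.000e-02  1.505e+01]
[-3.77 -0.07 15.85] [-10.96  -0.16  15.85]
[199. -31. 329.  95.]
[[264.  54.]
 [264.  98.]
 [264.   1.]
 [264.  38.]]
```

Emit:
play_rows --moves '[{"claw":8.5,"delta_pos":[-2.05,0,4],"twist":0},{"claw":8.5,"delta_pos":[-2.05,0,9],"twist":0},{"claw":8.5,"delta_pos":[-2.05,0,13.8],"twist":0},{"claw":8.5,"delta_pos":[-2.05,0,13.8],"twist":0},{"claw":2.3,"delta_pos":[-2.05,0,13.8],"twist":0},{"claw":2.3,"delta_pos":[-2.05,0,13.8],"twist":0},{"claw":2.3,"delta_pos":[-2.05,0,13.8],"twist":0},{"claw":2.3,"delta_pos":[-2.05,0,13.8],"twist":0},{"claw":2.3,"delta_pos":[-2.05,0,13.8],"twist":0},{"claw":2.3,"delta_pos":[-2.05,0,13.8],"twist":0}]' --force 20

```text
clock: 7.82
tcp_pos: [0.4911, -0.3473, 0.1043]
orientation: [0.004, 0.605, 0.796, -0.0]
wrist_force: [0.0, 0.5, 9.5]
finger_gap: 0.0231
```

Emit:
play_rows --moves '[{"claw":2.3,"delta_pos":[0,0,-1],"twist":0},{"claw":2.3,"delta_pos":[0,0,-3],"twist":0},{"claw":2.3,"delta_pos":[0,0,-6],"twist":0},{"claw":2.3,"delta_pos":[0,0,-10],"twist":0},{"claw":2.3,"delta_pos":[0,0,-13],"twist":0},{"claw":2.3,"delta_pos":[0,0,-13],"twist":0}]'

```text
clock: 8.57
tcp_pos: [0.4902, -0.3466, 0.2341]
orientation: [0.003, 0.605, 0.797, -0.0]
wrist_force: [0.3, 0.6, -0.3]
finger_gap: 0.0229
```

Run:
```python
from h import *
print({k:get_state()[k] for k in ('tcp_pos','wrist_force','finger_gap','clock','joint_pos')})
w=snap('wrist','w3'); s=snap('scene','s3')
print(spotter.spot_in('scene','clip_center')[:1],spotter.spot_in('wrist','clip_center')[:1])
b=w[180:400,180:380][:,:,::-1]; a=s[150:300,60:260][:,:,::-1]
k=lambda x:cv2.resize(x,(400,int(400*x.shape[0]/x.shape[1])),interpolation=cv2.INTER_CUBIC)
a,b=k(a),k(b); h=max(len(a),len(b)); f=lambda x:np.vstack([x,np.zeros((h-len(x),400,3),np.uint8)])
cv2.imwrite('pics/m3.png',np.hstack([f(a),f(b)]))
```

```text
{'tcp_pos': array([ 0.49023124, -0.34656881,  0.23406689]), 'wrist_force': array([ 0.28165639,  0.64196484, -0.28781752]), 'finger_gap': 0.02290022551544903, 'clock': 8.575, 'joint_pos': array([-7.49061626e-01,  3.57166271e-01,  1.15006309e-01,  1.32218181e+00,
        7.25161006e-05,  5.49527226e-01])}
[{'extent': [117.4, 208.2, 137.5, 245.0], 'conf': 0.95}] [{'extent': [248.6, 203.3, 304.8, 308.3], 'conf': 0.94}]
```

View pics/m3.png

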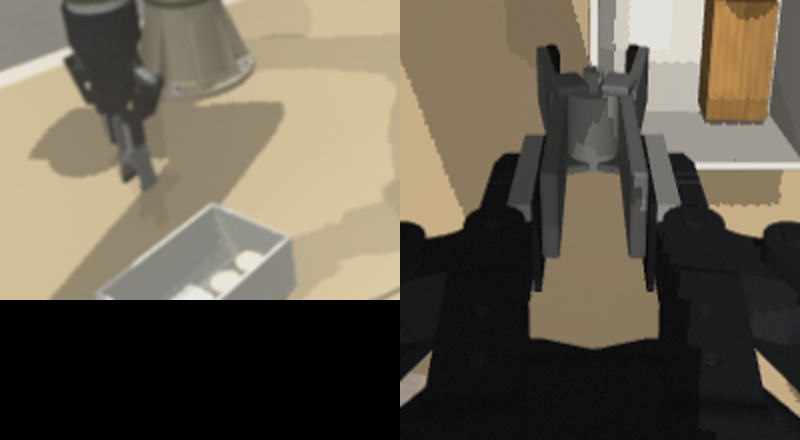

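Clip is held squarely and vertically with its jaws open. Moving to the entry point above the latch.

Emit:
play_rows --moves '[{"claw":2.3,"delta_pos":[3,2,0],"twist":3},{"claw":2.3,"delta_pos":[7,5,0],"twist":7},{"claw":2.3,"delta_pos":[11,8,0],"twist":11},{"claw":2.3,"delta_pos":[15,11,0],"twist":15},{"claw":2.3,"delta_pos":[19,14,0],"twist":19},{"claw":2.3,"delta_pos":[23,17,0],"twist":23.4},{"claw":2.3,"delta_pos":[26,18.7,0],"twist":23.4},{"claw":2.3,"delta_pos":[27.5,19.5,0],"twist":23.4},{"claw":2.3,"delta_pos":[27.5,19.5,0],"twist":23.4},{"claw":2.3,"delta_pos":[27.5,19.5,0],"twist":23.4}]'

```text
clock: 10.02
tcp_pos: [0.6025, -0.0293, 0.2299]
orientation: [-0.0, 0.754, 0.657, -0.0]
wrist_force: [0.7, 0.2, -0.2]
finger_gap: 0.0231
```

Run:
```python
from h import *
from scipy.spatial.transform import Rotation as Ro
st=get_state(); i=imaging.camera_info('wrist'); q=st['orientation']; t=st['tcp_pos']
R=Ro.from_quat(np.r_[q[1:],q[0]]).as_matrix(); print(t,R.round(3).tolist(),st['finger_gap'])
w=snap('wrist','w4'); s=snap('scene','s4')
for c in('wrist','scene'): print(c,[spotter.spot_in(c,n)[:1] for n in('clip_center','latch')])
Lp=lambda x,y:np.array([.62+.9909*x+.1346*y,-.0318-.1346*x+.9909*y,.14])
for nm,P in [('coil ends',[t+R@np.array([sx,0,.0163]) for sx in(-.011,.011)]),('lever top',[t+R@np.array([sx,sy,.0163-.045]) for sx in(-.011,.011) for sy in (-.012,.012)]),('jaw tip',[t+R@np.array([sx,sy,.0163+.043]) for sx in(-.011,.011) for sy in (-.012,.012)]),('edge',[Lp(0,-.018),Lp(0,.018)])]:
    print(nm,'w',((proj(0,P,i)-[180,160])*3).round().tolist(),'s',((proj('scene',P)-[200,130])*4.5).round().tolist())
a=cv2.resize(s[130:260,200:320][:,:,::-1],None,fx=4.5,fy=4.5,interpolation=cv2.INTER_CUBIC)
b=cv2.resize(w[160:330,180:380][:,:,::-1],None,fx=3,fy=3,interpolation=cv2.INTER_CUBIC)
cv2.imwrite('pics/s4c.png',a); cv2.imwrite('pics/w4c.png',b)
```

```text
[ 0.60251544 -0.02927669  0.22994802] [[0.137, 0.991, -0.001], [0.991, -0.137, -0.0], [-0.0, -0.001, -1.0]] 0.023127855983945213
wrist [[], [{'extent': [299.4, 170.1, 341.2, 228.9], 'conf': 0.57}]]
scene [[{'extent': [257.9, 177.3, 278.1, 215.0], 'conf': 0.85}], [{'extent': [262.1, 208.3, 421.6, 337.9], 'conf': 0.71}]]
coil ends w [[296.0, 315.0], [297.0, 215.0]] s [[268.0, 306.0], [301.0, 294.0]]
lever top w [[222.0, 458.0], [376.0, 458.0], [218.0, 334.0], [381.0, 333.0]] s [[254.0, 225.0], [279.0, 242.0], [288.0, 213.0], [313.0, 230.0]]
jaw tip w [[247.0, 230.0], [343.0, 230.0], [246.0, 147.0], [344.0, 147.0]] s [[257.0, 363.0], [282.0, 382.0], [289.0, 351.0], [314.0, 369.0]]
edge w [[356.0, 209.0], [358.0, 88.0]] s [[278.0, 437.0], [330.0, 415.0]]
```

View pics/w4c.png

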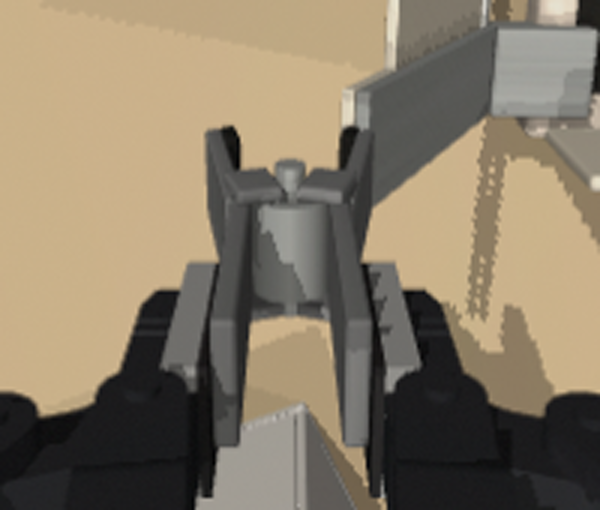

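View pics/s4c.png

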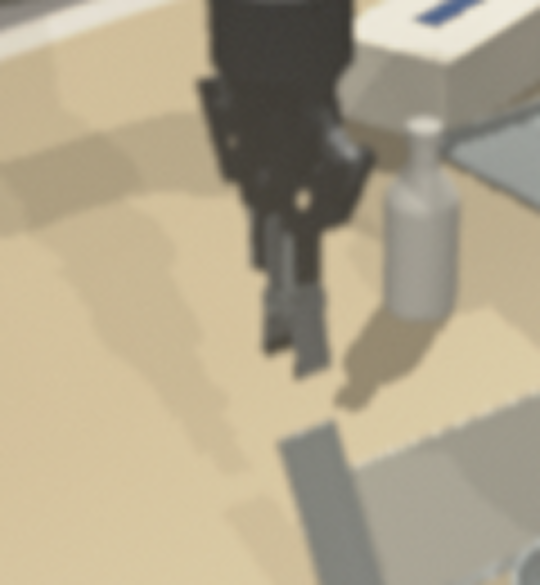

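The wrist crop shows the clip square to the tabs: coil about (293,255), tab end at (358,92). The scene crop shows the jaw tips at (265–328,350–378) just above the latch edge at (280–335,430). The clip sits about 2.5 mm off along tool x, so I correct for that and slide down the slope.

Emit:
play_rows --moves '[{"claw":2.3,"delta_pos":[-0.25,0.15,0.7],"twist":0},{"claw":2.3,"delta_pos":[-0.25,0.27,1.36],"twist":0},{"claw":2.3,"delta_pos":[-0.25,0.5,1.78],"twist":0},{"claw":2.3,"delta_pos":[-0.25,0.8,2.33],"twist":0},{"claw":2.3,"delta_pos":[-0.25,1.1,2.88],"twist":0},{"claw":2.3,"delta_pos":[-0.25,1.4,3.43],"twist":0},{"claw":2.3,"delta_pos":[-0.25,1.6,3.8],"twist":0}]'

```text
clock: 11.2
tcp_pos: [0.6185, -0.0327, 0.1918]
orientation: [-0.0, 0.754, 0.657, -0.0]
wrist_force: [-0.5, 0.6, -0.1]
finger_gap: 0.0232
```

Emit:
play_rows --moves '[{"claw":2.3,"delta_pos":[0,0.2,0.37],"twist":0},{"claw":2.3,"delta_pos":[0,0.4,0.7],"twist":0},{"claw":2.3,"delta_pos":[0,0.4,0.7],"twist":0}]'

```text
clock: 11.58
tcp_pos: [0.6223, -0.0333, 0.1849]
orientation: [-0.0, 0.754, 0.657, -0.0]
wrist_force: [0.2, 0.6, -0.3]
finger_gap: 0.0233
```

Emit:
play_rows --moves '[{"claw":2.3,"delta_pos":[0,0.05,0.2],"twist":0},{"claw":2.3,"delta_pos":[0,0.1,0.4],"twist":0},{"claw":2.3,"delta_pos":[0,0.1,0.4],"twist":0}]'

```text
clock: 11.95
tcp_pos: [0.6232, -0.0334, 0.1811]
orientation: [-0.0, 0.754, 0.657, -0.0]
wrist_force: [0.2, -0.3, -0.7]
finger_gap: 0.0234
```

Run:
```python
from h import *
st=get_state(); print(st['clock'],st['tcp_pos'],st['wrist_force'])
w=snap('wrist','w5'); s=snap('scene','s5')
a=cv2.resize(s[160:270,220:320][:,:,::-1],(400,440),interpolation=cv2.INTER_CUBIC)
b=cv2.resize(w[160:325,200:350][:,:,::-1],(400,440),interpolation=cv2.INTER_CUBIC)
cv2.imwrite('pics/m5.png',np.hstack([a,b]))
```

```text
11.95 [ 0.62322132 -0.03342791  0.18112454] [ 0.16827676 -0.33086097 -0.73397743]
```

View pics/m5.png

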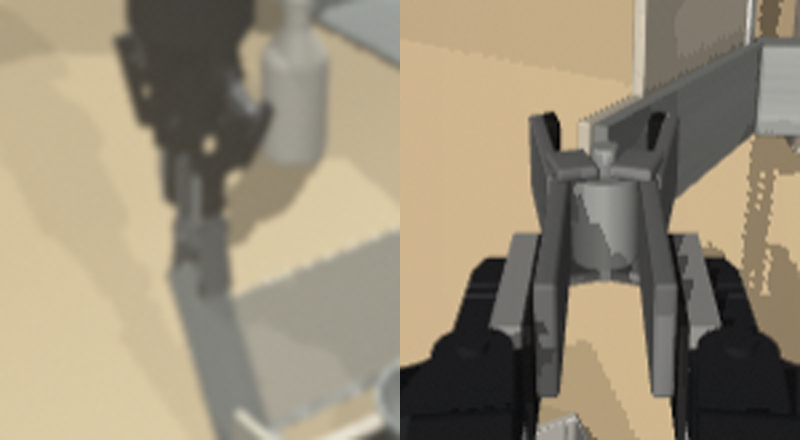

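Emit:
play_rows --moves '[{"claw":2.3,"delta_pos":[0,0.05,0.2],"twist":0},{"claw":2.3,"delta_pos":[0,0.05,0.35],"twist":0},{"claw":2.3,"delta_pos":[0,0.05,0.35],"twist":0}]'

```text
clock: 12.42
tcp_pos: [0.6237, -0.0335, 0.1776]
orientation: [-0.0, 0.754, 0.657, -0.0]
wrist_force: [0.5, -0.1, -0.4]
finger_gap: 0.023
```

Emit:
play_rows --moves '[{"claw":2.3,"delta_pos":[0,0.05,0.2],"twist":0},{"claw":2.3,"delta_pos":[0,0.1,0.4],"twist":0},{"claw":2.3,"delta_pos":[0,0.1,0.4],"twist":0}]'

```text
clock: 12.8
tcp_pos: [0.6249, -0.0337, 0.1736]
orientation: [-0.0, 0.754, 0.657, 0.0]
wrist_force: [0.5, -0.8, -0.6]
finger_gap: 0.0231
```

Emit:
play_rows --moves '[{"claw":2.3,"delta_pos":[0,0.07,0.2],"twist":0},{"claw":2.3,"delta_pos":[0,0.14,0.4],"twist":0},{"claw":2.3,"delta_pos":[0,0.14,0.4],"twist":0}]'

```text
clock: 13.18
tcp_pos: [0.6265, -0.0339, 0.1698]
orientation: [0.0, 0.754, 0.657, 0.0]
wrist_force: [1.2, -0.5, 0.1]
finger_gap: 0.0234
```

Run:
```python
from h import *
st=get_state(); print(st['clock'],st['tcp_pos'],st['wrist_force'],st['ft_torque'])
w=snap('wrist','w6'); s=snap('scene','s6')
a=cv2.resize(s[170:260,240:310][:,:,::-1],(420,540),interpolation=cv2.INTER_CUBIC)
b=cv2.resize(w[160:325,220:336][:,:,::-1],(380,540),interpolation=cv2.INTER_CUBIC)
cv2.imwrite('pics/m6.png',np.hstack([a,b]))
```

```text
13.175 [ 0.62653243 -0.03388338  0.16977711] [ 1.23567173 -0.50789005  0.06390547] [-0.00518942 -0.30482516  0.03822235]
```

View pics/m6.png

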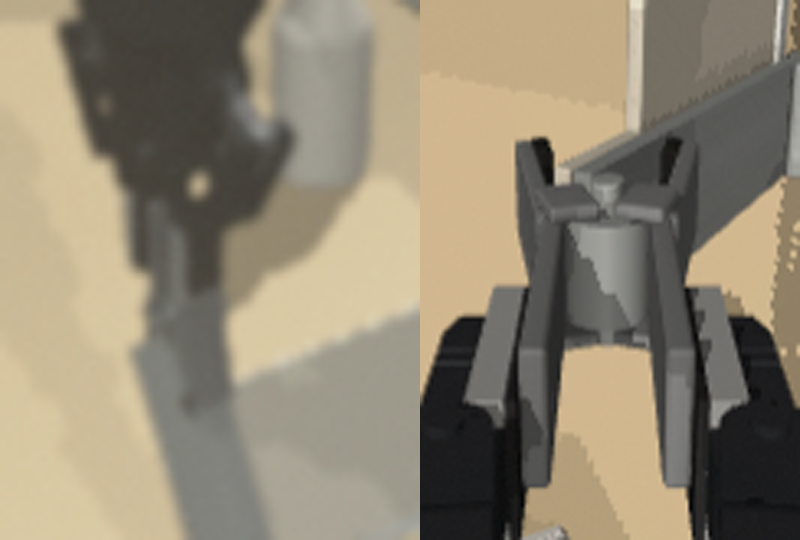

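Jaws now straddle both tabs with about 28 mm of overlap, and the couple on the wrist shows contact. The tool can't tilt, so I ease the grip while drawing the levers towards the robot, letting the clip swing into line.

Emit:
play_rows --moves '[{"claw":2.7,"delta_pos":[0,-0.3,0.05],"twist":0},{"claw":3.0,"delta_pos":[0,-0.7,0.15],"twist":0},{"claw":3.3,"delta_pos":[0,-1.1,0.25],"twist":0},{"claw":3.6,"delta_pos":[0,-1.4,0.35],"twist":0},{"claw":3.6,"delta_pos":[0,-1.4,0.35],"twist":0}]'

```text
clock: 13.9
tcp_pos: [0.6125, -0.032, 0.1669]
orientation: [0.0, 0.754, 0.657, 0.0]
wrist_force: [2.1, -0.4, 4.3]
finger_gap: 0.0357
```

Emit:
play_rows --moves '[{"claw":3.8,"delta_pos":[0,-0.4,0.1],"twist":0},{"claw":4.0,"delta_pos":[0,-0.8,0.2],"twist":0},{"claw":4.2,"delta_pos":[0,-1.1,0.3],"twist":0},{"claw":4.2,"delta_pos":[0,-1.3,0.4],"twist":0},{"claw":4.2,"delta_pos":[0,-1.3,0.4],"twist":0}]'

```text
clock: 14.52
tcp_pos: [0.5992, -0.0301, 0.1622]
orientation: [-0.0, 0.754, 0.657, -0.0]
wrist_force: [1.7, 0.2, 4.2]
finger_gap: 0.0423
```

Run:
```python
from h import *
st=get_state(); print(st['clock'],st['tcp_pos'],st['wrist_force'],st['ft_torque'])
w=snap('wrist','w7'); s=snap('scene','s7')
i=imaging.camera_info('wrist')
Lp=lambda x,y,z:np.array([.62+.9909*x+.1346*y,-.0318-.1346*x+.9909*y,.14+z])
c,k=np.cos(.5),np.sin(.5); La=lambda X,Y,Z: Lp(c*X-k*Z,Y,k*X+c*Z)
for nm,P in [('coil ends',[La(0,y,.008) for y in(-.011,.011)]),('lever tops',[La(x,y,.052) for x in(-.02,.02) for y in(-.011,.011)]),('jaw tips',[La(x,y,-.035) for x in(.008,) for y in(-.011,.011)])]:
  print(nm,'s',((proj('scene',P)-[240,170])*6).round().tolist(),'w',(((proj(0,P,i)-[220,160])*3.27)+[420,0]).round().tolist())
a=cv2.resize(s[170:260,240:310][:,:,::-1],(420,540),interpolation=cv2.INTER_CUBIC)
b=cv2.resize(w[160:325,220:336][:,:,::-1],(380,540),interpolation=cv2.INTER_CUBIC)
cv2.imwrite('pics/m7.png',np.hstack([a,b]))
```

```text
14.525 [ 0.59923087 -0.03009672  0.16218957] [1.74206112 0.24188146 4.17603306] [-0.13227098 -0.66846173 -0.0712722 ]
coil ends s [[139.0, 319.0], [181.0, 301.0]] w [[703.0, 340.0], [706.0, 231.0]]
lever tops s [[85.0, 220.0], [128.0, 204.0], [132.0, 217.0], [176.0, 200.0]] w [[475.0, 432.0], [469.0, 306.0], [712.0, 512.0], [717.0, 372.0]]
jaw tips s [[178.0, 416.0], [220.0, 397.0]] w [[813.0, 264.0], [819.0, 170.0]]
```

View pics/m7.png

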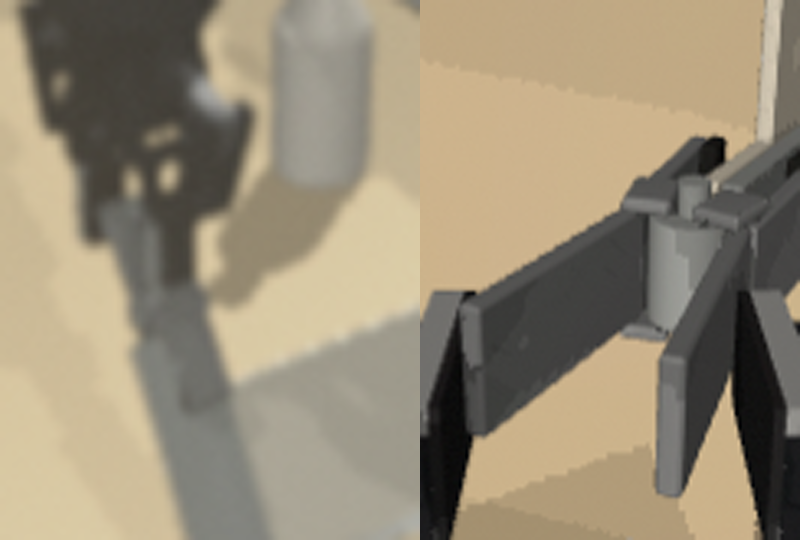

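The clip has swung in line with the tabs: coil at (685,270) and levers close to the aligned prediction, apart from the far lever, which is still squeezed. Now opening the fingers fully.

Emit:
play_rows --moves '[{"claw":4.7,"delta_pos":[0,-0.1,0],"twist":0},{"claw":5.3,"delta_pos":[0,-0.2,0],"twist":0},{"claw":6.5,"delta_pos":[0,-0.4,0],"twist":0},{"claw":8.5,"delta_pos":[0,-0.5,0],"twist":0},{"claw":8.5,"delta_pos":[0,-0.5,0],"twist":0},{"claw":8.5,"delta_pos":[0,-0.5,0],"twist":0}]'

```text
clock: 15.38
tcp_pos: [0.5944, -0.0295, 0.1623]
orientation: [-0.0, 0.754, 0.657, 0.0]
wrist_force: [-0.1, 0.5, -0.1]
finger_gap: 0.0849
```

Run:
```python
from h import *
st=get_state(); print(st['clock'],st['tcp_pos'],st['wrist_force'],st['ft_torque'])
w=snap('wrist','w8'); s=snap('scene','s8')
print(spotter.spot_in('wrist','clip_center')[:1])
i=imaging.camera_info('wrist')
Lp=lambda x,y,z:np.array([.62+.9909*x+.1346*y,-.0318-.1346*x+.9909*y,.14+z])
c,k=np.cos(.5),np.sin(.5); La=lambda X,Y,Z: Lp(c*X-k*Z,Y,k*X+c*Z)
W=lambda P:(((proj(0,P,i)-[220,140])*3.27)+[300,0]).round().tolist()
for nm,P in [('coil ends h8',[La(0,y,.008) for y in(-.011,.011)]),('coil h16',[La(0,y,.016) for y in(-.011,.011)]),('lever tops',[La(x,y,.053) for x in(-.021,.021) for y in(-.011,.011)]),('edge',[La(0,y,0) for y in(-.018,.018)])]:
  print(nm,W(P),'s',((proj('scene',P)-[250,180])*6).round().tolist())
a=cv2.resize(s[180:260,250:300][:,:,::-1],(300,480),interpolation=cv2.INTER_CUBIC)
b=cv2.resize(w[140:323,220:372][:,:,::-1],(497,598),interpolation=cv2.INTER_CUBIC)
cv2.imwrite('pics/m8.png',np.hstack([np.vstack([a,np.zeros((118,300,3),np.uint8)]),b]))
```

```text
15.375 [ 0.59444546 -0.02946591  0.16227006] [-0.12899948  0.54572739 -0.10865114] [-0.03159816  0.01084777 -0.02099316]
[{'extent': [237.7, 201.9, 354.3, 314.4], 'conf': 0.8}]
coil ends h8 [[609.0, 405.0], [614.0, 296.0]] s [[79.0, 259.0], [121.0, 241.0]]
coil h16 [[592.0, 425.0], [597.0, 312.0]] s [[73.0, 240.0], [116.0, 223.0]]
lever tops [[377.0, 498.0], [372.0, 372.0], [631.0, 584.0], [639.0, 443.0]] s [[23.0, 158.0], [66.0, 142.0], [73.0, 154.0], [116.0, 138.0]]
edge [[622.0, 419.0], [631.0, 246.0]] s [[70.0, 282.0], [140.0, 254.0]]
```

View pics/m8.png

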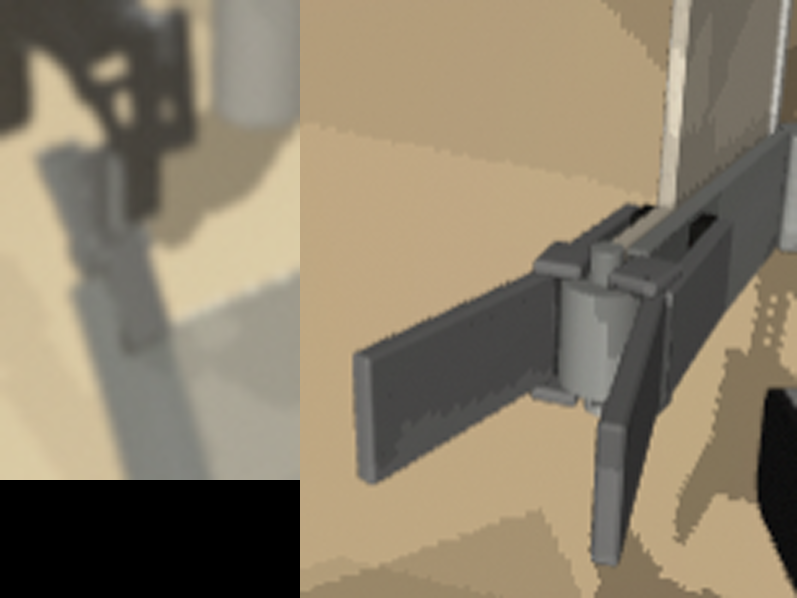

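Released: the crop shows both jaws clasping the cream and grey tabs, with the levers leaning in line with the slope. The scene jaw tips at (122–165,335–352) match the fully seated prediction to about 2 mm. Retreating straight up.

Emit:
play_rows --moves '[{"claw":8.5,"delta_pos":[0,0,-2],"twist":0},{"claw":8.5,"delta_pos":[0,0,-5],"twist":0},{"claw":8.5,"delta_pos":[0,0,-9],"twist":0},{"claw":8.5,"delta_pos":[0,0,-12],"twist":0},{"claw":8.5,"delta_pos":[0,0,-12],"twist":0},{"claw":8.5,"delta_pos":[0,0,-12],"twist":0}]'

```text
clock: 16.27
tcp_pos: [0.5943, -0.0295, 0.2816]
orientation: [-0.0, 0.754, 0.657, -0.0]
wrist_force: [-0.2, 0.9, 0.8]
finger_gap: 0.0847
```

Run:
```python
from h import *
st=get_state(); print(st['clock'],st['tcp_pos'],st['wrist_force'])
w=snap('wrist','w9'); s=snap('scene','s9'); t=snap('top','t9')
i=imaging.camera_info('wrist')
Lp=lambda x,y,z:np.array([.62+.9909*x+.1346*y,-.0318-.1346*x+.9909*y,.14+z])
c,k=np.cos(.5),np.sin(.5); La=lambda X,Y,Z: Lp(c*X-k*Z,Y,k*X+c*Z)
for h in(.008,.014,.02):
  P=[La(x,y,z) for y in(-.011,.011) for x,z in((-.021,h+.045),(.021,h+.045),(-.008,h-.043),(.008,h-.043))]
  for cam in('wrist','scene'):
    g=proj(cam,P,i if cam=='wrist' else None); print(h,cam,np.r_[g.min(0),g.max(0)].round(1))
for cam in('wrist','scene'): print(cam,[np.round(x['extent'],1) for x in spotter.spot_in(cam,'clip_center')[:1]],[np.round(x['extent'],1) for x in spotter.spot_in(cam,'gate')[:1]])
for n in('dish_center','bottle_center','jar_center'): print(n,[np.round(x['extent']) for x in spotter.spot_in('top',n)[:1]])
b=cv2.resize(w[130:300,230:400][:,:,::-1],(590,590),interpolation=cv2.INTER_CUBIC); cv2.imwrite('pics/m9.png',b)
```

```text
16.275 [ 0.59433037 -0.02946629  0.28158372] [-0.22748082  0.92238157  0.82608765]
0.008 wrist [258.1 175.3 324.  223.3]
0.008 scene [253.9 203.  276.7 239.3]
0.014 wrist [254.4 176.2 322.  225.6]
0.014 scene [253.2 200.7 276.  237. ]
0.02 wrist [250.6 177.2 320.  228. ]
0.02 scene [252.5 198.4 275.3 234.8]
wrist [array([255. , 169.6, 321.6, 218.4])] [array([309.8,   0.6, 352. , 173.1])]
scene [array([257.1, 207.2, 281.2, 237.2])] [array([279.4, 211.1, 365. , 270.5])]
dish_center [array([270., 119., 314., 159.])]
bottle_center [array([175., 274., 206., 299.])]
jar_center [array([116., 222., 148., 247.])]
```

```bash
python3 -c "
from workcell import env; print(env.hand_in())"
```

```text
the job is handed in; nothing more can be done
None
```

The gate is closed, the clip is on both tabs, and the job was handed in at about 16 s of the 51 s allowed. No verdict was reported.

**What I did**
- I pushed the gate's free end home with closed fingers. At the stop it gave about 19 N and would not move further; the next view showed it lying against the latch tab.
- I squeezed the clip off the tub rim and slid it vertically down the slope over both tabs.
- The tool can't tilt, so I opened the fingers gradually while drawing the levers towards the robot. The clip swung into line with the tabs. I then let go and lifted clear.

**Last checks**
- **Clip position:** the picture after release shows both jaws closed over the gate and latch tabs. The clip's outline in the scene and wrist cameras puts the pivot roughly 8–14 mm above the edge (limit 20 mm) and about 2–4 mm from mid-edge (limit 13 mm).
- **Robot clear:** the wrist force after retreating was about 1 N, which is sensor noise.
- **Other things:** the dish, bottle and jar were found within about 4 pixels of where they started, so they were not moved.

**What disagreed or was not checked**
- The two cameras differ by several millimetres on the clip's height; both values are within the limit.
- The final zoomed picture could not be viewed because the picture limit was reached. That check rests on the detector's boxes.
- I did not measure the clip's opening angle or its force on the latch directly.

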